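# Load the hub press and hold its plate at the balance point

### The arm

A 6-joint arm with a two-finger parallel gripper is mounted at the origin on the work surface. World frame = base frame: x ahead of the robot, y to its left, z up, the work surface at z = 0. Lengths are in m, angles in rad, forces in N, time in s.
With the tool pointing down it reaches from about 0.35 to 0.775 m from the base axis. Payload 5.5 kg.
Tool frame: the origin (TCP) lies midway between the tips of the shut fingers; the grasp point (between the pads) lies 19 mm behind it; z points along the fingers, y is the line along which they close (so a half turn about z gives the same grasp; the last joint's range is limited). The gripper opens to 85 mm and grips with 20 to 120 N. Pads are 22 mm wide; open, the fingers measure 114 mm over their backs; the gripper's body (76 mm by 85 mm) begins 54 mm behind the grasp point. The pads swing forward as they close: fully open they stand 13 mm farther back than shut.
Start: joints at [-1.456, 0.313, 0.046, 1.304, 0, 1.431], TCP at [0.145, -0.556, 0.231] pointing down, gripper open.
Joint ranges: [-2.76, 2.76], [-0.86, 1.69], [-1.03, 1.26], [-2.2, 2.34], [-1.47, 1.5], [-3.14, 3.14]. Speed limits (rad/s): [2.57, 2.57, 3.14, 3.14, 3.14, 3.14].

### API

Orientations are given as a unit quaternion [w, x, y, z].
In Python, from workcell import env gives the robot as it stands. The module is installed in compiled form; this text tells all that it offers.
- The arm moves only by the tool servo_tool, never from a script. Its argument "increments" is a list of rows, each an object of numbers: "grip": the closure, from 0 (fully open) to 1 (shut); "x", "y", "z": the shift along the tool's x, y, z in mm; "roll": the turn about the tool's z in degrees. In form: [{"grip": .., "x": .., "y": .., "z": .., "roll": ..}, ...]. A call has 1 to 5 rows; each row shifts and turns the commanded pose from where the row before left it, along the tool's axes as they then stand; what a row does not reach is not made up. A row lasts 1/12 s, in which the tool goes at most 41.7 mm and 7.16 degrees, less where a joint would pass 70% of its speed; a pose out of reach is approached as far as the arm can. A call is refused whole if a number of a shift passes 41.7 or a number of a turn 7.16, either way. A call with a gripper value outside its range is refused whole. The fingers move at their own pace and stop on an object; "grip_force" is the grip in N (left out, the last holds). Time passes only in rows, so rows that do not move let the fingers close. It gives the time, the measured TCP pose, the force, the opening and the grip force at its end, in the units of the state.
- env.get_state(): the state, without advancing time (a new reading comes with each control period).
- env.read_camera(name): name is "side" or "top" or "wrist"; returns the picture (384x512x3 uint8, red, green, blue); there is no depth.
- env.get_calibration(name): a dict with "vertical_fov" (degrees; the focal length in pixels is half the picture's height over the tangent of half this angle, whatever the lens; pixels are square), "cx", "cy" (the principal point, pixels), "rvec" (rotation vector, rad) and "tvec" (3), from world to camera coordinates, as OpenCV has them; the wrist camera has in their place "tool_from_camera" (4x4, takes a point from camera to tool coordinates, whose origin is the TCP and whose axes are the flange's). Camera axes: x right, y down, z forward; pixel columns grow to the right and rows downward; lengths in m; the calibration is good to about 2 mm. The wrist camera is an equidistant fisheye: a pixel r from the principal point sees the ray r / f radians off the axis. A picture is of the moment at which its call begins: read the wrist's pose just before it. get_calibration takes no time and is no camera call.
- env.hand_in(): hands the job in; it is judged then, once.
The state is a dict: "clock": time; "joint_pos": joint angles; "qvel": joint speeds; "tau": joint torques, N m; "tcp_pos": TCP position; "orientation": TCP orientation; "wrist_force": force on the tool from outside, world axes, zero at the start; "ft_torque": the same for the moment, N m; "finger_gap": finger opening in m; "grip_force": force on a finger pad.
Only numpy, scipy, OpenCV 4.12 (cv2) and the standard library are available. Lean on these libraries where they do the work, as an engineer would, in place of code of your own. Each camera call takes 0.05 s, during which the arm holds its last target. There are 200 camera calls.

### The job

Take the red umbrella hub out of the crate and stand it, foot down, fully home in the round seat of the press, while the press's plate still leans back on its rest. Then take the plate by its red handle, swing it up to its balance point, where it stands upright over the hinge, and finish there still gripping the handle and keeping the plate still, so that the glue can be brushed on; do not let go. Never let the plate drop back or tip over towards shut, and leave the other hubs and the things on the bench where they are.

Things in the scene. Friction and masses are not known exactly. Their poses are not given: they have to be found in the camera images.
- hub_red_center (a point): the only red hub, the part to load: lacquered, 70 mm tall, about 50 g, upright in the crate, its place there varies. Foot up: foot 28 mm diameter to 16 mm, flange 38 mm diameter from 16 to 24 mm, plain shank 28 mm diameter to the top. The point is on its axis, half-way up (35 mm above its underside); z up the axis
- hub_red: the same red hub; origin at the centre of its underside, z up its axis
- crate: fixed shallow wooden crate, 210 x 260 mm (x, y), walls 6 mm thick and 35 mm high, floor 6 mm thick; origin under its centre. Five hubs stand on its floor in the pattern of the five on a die: one at the centre, four about 52 mm away in its x and 78 mm away in its y
- press: fixed hub press: wooden bed x -80 to +110, y -75 to +75 mm, top 30 mm above the table, green hinge posts. Origin on the table. Seat at x = -20 mm; hinge line parallel to y at x = +45 mm, 90 mm up. -x is the front, towards the robot. The open plate leans on two rubber-tipped posts at x = +98, y = +-35 mm, 126 mm high
- seat (a point): centre of the mouth of the round seat in the top face of the bed, 30 mm above the table: a hole 32 mm in diameter and 20 mm deep. A hub goes in foot first until its flange lies on the bed (its half-way point is then 19 mm above this point)
- plate_hinge (a point): middle of the hinge line of the pressure plate (axis along the press's y), fixed, 90 mm above the table
- plate (a joint): angle of the aluminium pressure plate (110 wide, 100 long, 12 mm thick, 0.3 to 0.6 kg): 0 = shut, level over the seat towards the front; 1.571 = upright; 2.4 = open, leaning back on its rest, as it starts. Free hinge, hardly any friction, no spring. Balance point: upright over the hinge (1.571); below that it falls shut, above it falls back on the rest
- plate_handle (a point): middle of the plate's handle: red round bar, 14 mm diameter, 108 mm long, parallel to the hinge line, 155 mm from it in the plate's middle plane. Two 8 mm steel arms, 50 mm either side of the point, carry it 53 mm beyond the plate's edge; all clear between them. Its height: plate open about 195 mm above the table, upright 245 mm
- hub_pale_a_center (a point): a bare pale wood hub in the crate, to be left; 38 mm wide at the flange, 70 mm tall, same shape as the red one; point half-way up its axis
- hub_pale_b_center (a point): the other bare pale wood hub in the crate, to be left; 38 mm wide at the flange, 70 mm tall, same shape as the red one; point half-way up its axis
- hub_brown_center (a point): a dark brown wood hub in the crate, to be left; 38 mm wide at the flange, 70 mm tall, same shape as the red one; point half-way up its axis
- hub_black_center (a point): a black lacquered hub in the crate, to be left; 38 mm wide at the flange, 70 mm tall, same shape as the red one; point half-way up its axis
- bowl: white plastic bowl, 130 mm across, 45 mm high, beyond the press and crate; origin at the centre of its underside; to be left alone
- paint_jar: amber paint jar, 60 mm across, 70 mm high, beyond the crate; origin at the centre of its underside; to be left alone
- brush: brush lying on the left, near the robot; to be left alone
- hammer: hammer lying on the left, beside the press; to be left alone
Not all that is in view belongs to the job. Of the things that look like the hub_red, the smallest one is meant.

How it is judged:
By the outcome, as a careful person would: the job done as asked, in the order asked, and still so for the second after the job is handed in, while the arm keeps its last pose, push and grip.
It also fails if it takes over 54 s, if anything falls off the work surface, if the arm or the gripper's body presses on something with over 40 N, if the wrist force passes 120 N, or if a joint passes its speed limit or range.

## Working session

There is one attempt and no reset: what is moved stays moved. The work goes in short steps, Python scripts to look and compute and a tool call to move; the robot and the scene stay as the last step left them, time stands still between calls to the robot, and variables do not carry over. Pictures are saved under pics/ and viewed, at most 12 in all, crops included, and the job is handed in when it is done.

Besides the shell and the picture viewer there is one more tool, called as name([rows], argument=value, ...), one row to a line, values as JSON. servo_tool: Moves the arm, as the interface text tells. Its arguments: {"type":"object","properties":{"increments":{"type":"array"},"grip_force":{"type":"number"}},"required":["increments"]}

```bash
mkdir -p pics; cat > h.py <<'E'
import numpy as np, cv2
from workcell import env
from scipy.spatial.transform import Rotation as R
def pic(n,f=None):
    im=env.read_camera(n)[:,:,::-1].copy()
    if f: cv2.imwrite('pics/'+f,im)
    return im
def tool():
    s=env.get_state(); w,x,y,z=s['orientation']
    return R.from_quat([x,y,z,w]).as_matrix(), np.array(s['tcp_pos'])
def ray(n,uv,T=None):
    c=env.get_calibration(n); f=192/np.tan(np.radians(c['vertical_fov'])/2)
    d=(np.array(uv,float)-[c['cx'],c['cy']])/f
    if n=='wrist':
        r=np.hypot(*d); v=np.array([*(d/max(r,1e-9)*np.sin(r)),np.cos(r)])
        M=np.array(c['tool_from_camera']); Rt,p=T or tool()
        return Rt@M[:3,3]+p, Rt@M[:3,:3]@v
    Rm=cv2.Rodrigues(np.array(c['rvec'],float))[0]; t=np.array(c['tvec'],float).ravel()
    v=np.array([*d,1.]); return -Rm.T@t, Rm.T@(v/np.linalg.norm(v))
def onz(n,uv,z,T=None):
    o,d=ray(n,uv,T); return o+d*(z-o[2])/d[2]
def proj(n,P):
    c=env.get_calibration(n); f=192/np.tan(np.radians(c['vertical_fov'])/2)
    Rm=cv2.Rodrigues(np.array(c['rvec'],float))[0]; q=Rm@np.array(P)+np.array(c['tvec']).ravel()
    return q[:2]/q[2]*f+[c['cx'],c['cy']]
def cross(a,b):
    (o1,d1),(o2,d2)=a,b
    s=np.linalg.lstsq(np.c_[d1,-d2],o2-o1,rcond=None)[0]
    p,q=o1+s[0]*d1,o2+s[1]*d2; return (p+q)/2,np.linalg.norm(p-q)
def red(im):
    h=cv2.cvtColor(im,cv2.COLOR_BGR2HSV)
    m=(((h[...,0]<8)|(h[...,0]>172))&(h[...,1]>140)&(h[...,2]>60)).astype(np.uint8)
    n,l,s,c=cv2.connectedComponentsWithStats(m)
    return l,[(i,s[i].tolist(),c[i].round(1).tolist()) for i in range(1,n) if s[i][4]>15]
E
python3 - <<'E'
from h import *
ims={n:pic(n) for n in('top','side')}
for n in ims: print(n,red(ims[n])[1],ray(n,(256,192)))
T=tool(); print(T)
cv2.imwrite('pics/a.png',ims['top'])
cv2.imwrite('pics/b.png',ims['side'])
for n in('top','side','wrist'): c=env.get_calibration(n);print(c)
E
```

```text
top [(1, [281, 137, 15, 19, 205], [288.7, 146.2]), (2, [161, 157, 34, 6, 124], [177.6, 159.7]), (3, [447, 169, 11, 3, 21], [452.1, 170.0]), (4, [366, 179, 19, 16, 175], [375.3, 186.2]), (5, [317, 180, 12, 11, 95], [322.9, 184.8])] (array([0.25891608, 0.01576615, 1.4160748 ]), array([ 0.20075424, -0.02905329, -0.97921072]))
side [(1, [268, 110, 9, 16, 57], [272.6, 116.6]), (2, [310, 201, 19, 34, 466], [319.5, 217.4]), (3, [269, 240, 14, 26, 276], [275.5, 253.1]), (4, [271, 289, 23, 44, 766], [282.3, 311.0])] (array([ 0.48018089, -0.92597826,  0.70479102]), array([ 0.05292728,  0.81467412, -0.57749873]))
(array([[ 9.67711731e-01,  2.52059464e-01, -1.80535091e-04],
       [ 2.52059408e-01, -9.67710313e-01,  1.67479603e-03],
       [ 2.47442520e-04, -1.66622533e-03, -9.99998581e-01]]), array([ 0.14486792, -0.55597878,  0.23048689]))
{'vertical_fov': 51.64467495763531, 'cx': 253.85160085999294, 'cy': 194.0129177778671, 'rvec': array([ 2.13104934, -2.12594373,  0.23608694]), 'tvec': array([-0.01841815,  0.53114454,  1.33794626])}
{'vertical_fov': 55.868271673737524, 'cx': 256.84109958086873, 'cy': 188.3580631723537, 'rvec': array([ 2.17507555, -0.08209928,  0.03430508]), 'tvec': array([-0.54125841,  0.07617755,  1.13400887])}
{'vertical_fov': 65.70646984690485, 'cx': 254.91577525590233, 'cy': 191.65329269193884, 'tool_from_camera': array([[ 4.87173392e-04, -9.63584935e-01, -2.67402011e-01,
         6.61952701e-02],
       [ 9.99999873e-01,  4.34984834e-04,  2.54405334e-04,
         6.18454516e-04],
       [-1.28825328e-04, -2.67402101e-01,  9.63585025e-01,
        -1.42022072e-01],
       [ 0.00000000e+00,  0.00000000e+00,  0.00000000e+00,
         1.00000000e+00]])}
```

View pics/a.png

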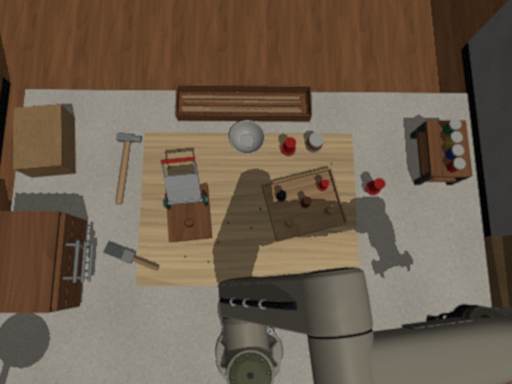

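View pics/b.png

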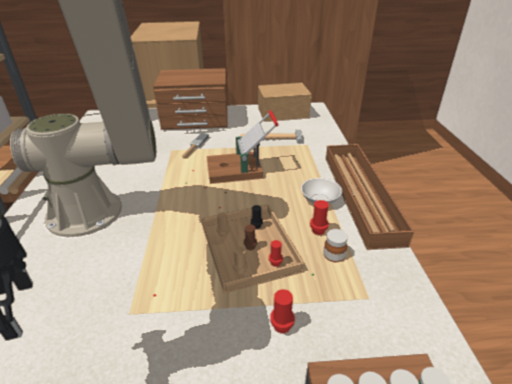

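Top view: red things are the hub in the crate at (323,185), red objects outside the crate at (289,146) and (375,186) (bigger), the handle bar at (178,160), and a rack jar lid at (452,170). In the side view, the crate hub is at (275,253), the larger lookalikes at (319,217) and (282,311), and the handle at (273,117). I choose (323,185) and check it with close crops.

```bash
python3 - <<'E'
from h import *
t=cv2.imread('pics/a.png');s=cv2.imread('pics/b.png')
A=cv2.resize(t[140:250,150:350],None,fx=4,fy=4,interpolation=3)
B=cv2.resize(s[100:290,195:310],None,fx=3,fy=3,interpolation=3)
cv2.imwrite('pics/c.png',A);cv2.imwrite('pics/d.png',B)
print('redhub',cross(ray('top',(322.9,184.8)),ray('side',(275.5,253.1))))
print('handle',cross(ray('top',(177.6,159.7)),ray('side',(272.6,116.6))))
for uv in((161.5,161),(194.5,158)): print(onz('top',uv,.195))
E
```

```text
redhub (array([ 0.57004918, -0.26378808,  0.04073447]), np.float64(0.0034468619851459204))
handle (array([0.61312424, 0.22806683, 0.19952918]), np.float64(0.00307865569618885))
[0.60819634 0.2794709  0.195     ]
[0.61882872 0.17538936 0.195     ]
```

View pics/c.png

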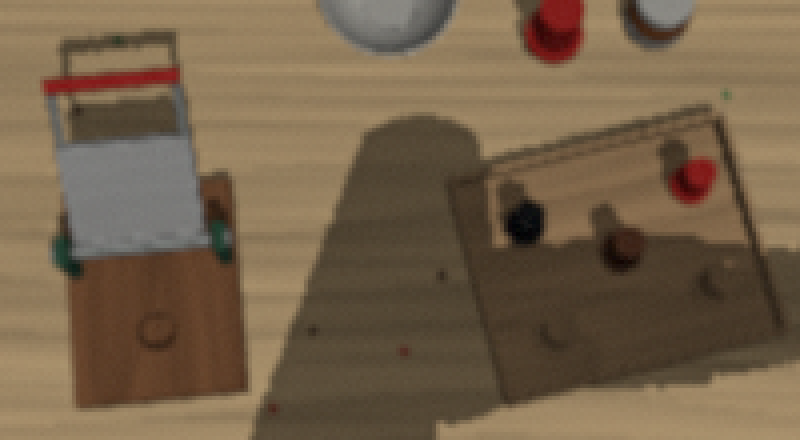

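View pics/d.png

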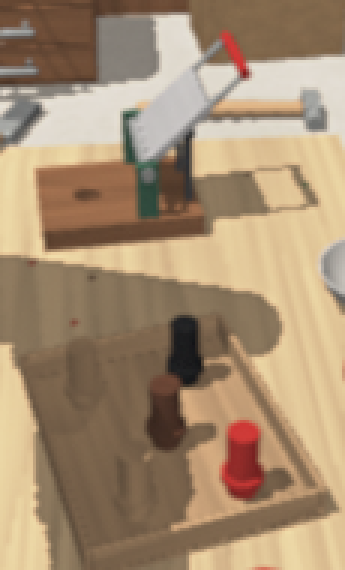

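The crop confirms one small red hub in the crate's far right corner, at about (323,185) in the top view. The press seat is at (189,222), and the plate leans back with its handle at (178,160). Next I compute the seat position and yaw.

```bash
python3 - <<'E'
from h import *
sd=cross(ray('top',(189.2,222.4)),ray('side',(195+88/3,100+194/3)));print('seat cross',sd,onz('top',(189.2,222.4),.03))
a=onz('top',(169.5,241.7),.03);b=onz('top',(211.7,237.6),.03);print(a,b,np.degrees(np.arctan2(*(a-b)[[0,1]])))
px=np.array([.995,.101,0]);h=np.array([.613,.228,.197])
print('seat from handle',h-px*(.065+.1143))
print(onz('top',(322.9,184.8),.041))
Rt,p=tool();d=Rt.T@(np.array([.57,-.264,.15])-p);print(d*1000)
E
```

```text
seat cross (array([0.43669925, 0.20938991, 0.0273873 ]), np.float64(0.006065337355594692)) [0.43333588 0.20860751 0.03      ]
[0.36595624 0.27442641 0.03      ] [0.3804308  0.12894926 0.03      ] -5.6820632156003885
seat from handle [0.4345965 0.2098907 0.197    ]
[ 0.56822755 -0.26378405  0.041     ]
[ 484.98138172 -175.25819831   80.89903013]
```

servo_tool([
  {"grip": 0, "x": 37, "y": -13.5, "z": 0, "roll": 0},
  {"grip": 0, "x": 37, "y": -13.5, "z": 0, "roll": 0},
  {"grip": 0, "x": 37, "y": -13.5, "z": 0, "roll": 0},
  {"grip": 0, "x": 37, "y": -13.5, "z": 0, "roll": 0},
  {"grip": 0, "x": 37, "y": -13.5, "z": 0, "roll": 0},
])

```text
clock: 0.52
tcp_pos: [0.3079, -0.4431, 0.2309]
orientation: [-0.0, 0.992, 0.127, -0.0]
wrist_force: [0.2, -1.0, 0.2]
finger_gap: 0.0852
grip_force: 0.0
```

servo_tool([
  {"grip": 0, "x": 37, "y": -13.5, "z": 0, "roll": 0},
  {"grip": 0, "x": 37, "y": -13.5, "z": 0, "roll": 0},
  {"grip": 0, "x": 37, "y": -13.5, "z": 0, "roll": 0},
  {"grip": 0, "x": 37, "y": -13.5, "z": 0, "roll": 0},
  {"grip": 0, "x": 37, "y": -13.5, "z": 0, "roll": 0},
])

```text
clock: 0.93
tcp_pos: [0.4702, -0.331, 0.231]
orientation: [-0.0, 0.992, 0.127, -0.0]
wrist_force: [0.9, -0.4, 0.4]
finger_gap: 0.0854
grip_force: 0.0
```

servo_tool([
  {"grip": 0, "x": 37, "y": -13.5, "z": 0, "roll": 0},
  {"grip": 0, "x": 37, "y": -13.5, "z": 0, "roll": 0},
  {"grip": 0, "x": 0, "y": 0, "z": 0, "roll": -7},
  {"grip": 0, "x": 0, "y": 0, "z": 0, "roll": -7},
  {"grip": 0, "x": 0, "y": 0, "z": 0, "roll": -7},
])

```text
clock: 1.35
tcp_pos: [0.5344, -0.2866, 0.2304]
orientation: [-0.001, 0.951, 0.31, -0.001]
wrist_force: [-0.4, 0.4, 1.0]
finger_gap: 0.0851
grip_force: 0.0
```

servo_tool([
  {"grip": 0, "x": 0, "y": 0, "z": 0, "roll": -7},
  {"grip": 0, "x": 0, "y": 0, "z": 0, "roll": -7},
  {"grip": 0, "x": 0, "y": 0, "z": 0, "roll": -7},
  {"grip": 0, "x": 0, "y": 0, "z": 0, "roll": -7},
  {"grip": 0, "x": 0, "y": 0, "z": 0, "roll": -7},
])

```text
clock: 1.77
tcp_pos: [0.5335, -0.2875, 0.2307]
orientation: [-0.001, 0.814, 0.58, -0.0]
wrist_force: [-0.2, -0.0, 0.7]
finger_gap: 0.0854
grip_force: 0.0
```

servo_tool([
  {"grip": 0, "x": 0, "y": 0, "z": 0, "roll": -7},
  {"grip": 0, "x": 0, "y": 0, "z": 0, "roll": -7},
  {"grip": 0, "x": 0, "y": 0, "z": 0, "roll": -7},
  {"grip": 0, "x": 0, "y": 0, "z": 0, "roll": -4},
  {"grip": 0, "x": 0, "y": 0, "z": 0, "roll": 0},
])

```text
clock: 2.18
tcp_pos: [0.5335, -0.2876, 0.2307]
orientation: [-0.001, 0.671, 0.741, -0.0]
wrist_force: [0.2, -0.7, -0.7]
finger_gap: 0.0852
grip_force: 0.0
```

```bash
python3 - <<'E'
from h import *
Rt,p=tool();print(p,Rt.round(4).tolist(),env.get_state()['joint_pos'])
im=pic('wrist','w1.png');l,b=red(im)
for x in b:print(x)
c=env.get_calibration('wrist')
i=max(b,key=lambda x:x[1][4])
print(onz('wrist',i[2],.05,(Rt,p)))
E
```

```text
[ 0.53348451 -0.28761741  0.23072136] [[-0.0992, 0.9951, -0.0009], [0.9951, 0.0992, 0.0006], [0.0007, -0.0009, -1.0]] [-6.26812550e-01  3.75942141e-01  1.34153219e-01  1.33012253e+00
 -5.89956338e-05  8.44645939e-01]
(1, [386, 49, 67, 46, 1759], [421.2, 72.3])
(7, [273, 138, 34, 35, 897], [289.6, 155.2])
(10, [246, 267, 40, 54, 1160], [262.7, 294.7])
[ 0.7160299  -0.14419146  0.05      ]
```

View pics/w1.png

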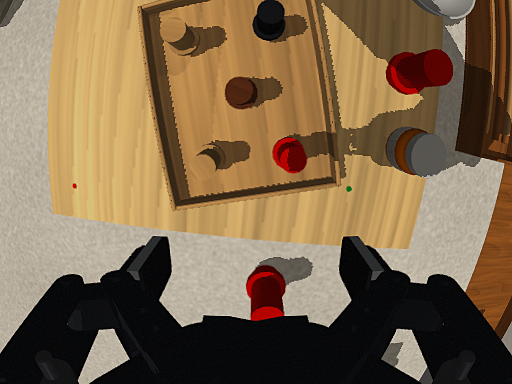

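The wrist view shows the crate ahead, with the red hub at (290,155), its neighbours pale (210,158) and brown (240,92). The large red lookalikes lie outside the crate at (421,72) and (263,295).

```bash
python3 - <<'E'
from h import *
T=tool();im=cv2.imread('pics/w1.png')
print(onz('wrist',(289.6,155.2),.044,T), cross(ray('wrist',(289.6,155.2),T),ray('top',(322.9,184.8))),cross(ray('wrist',(289.6,155.2),T),ray('side',(275.5,253.1))))
cv2.imwrite('pics/w1c.png',cv2.resize(im[125:185,260:320],None,fx=8,fy=8,interpolation=0))
E
```

```text
[ 0.56895064 -0.26603056  0.044     ] (array([ 0.57251721, -0.26866955,  0.02000598]), np.float64(0.0015070578682225548)) (array([ 0.57021768, -0.26613795,  0.04341885]), np.float64(0.0023624170220495825))
```

View pics/w1c.png

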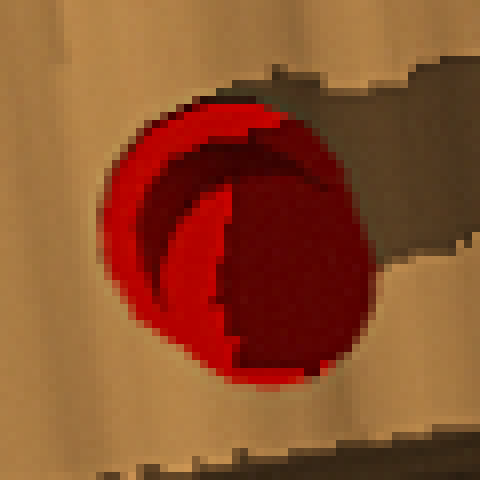

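The crop shows the hub's top disc centred near pixel (293,160) and the flange behind it, up and to the left.

```bash
python3 - <<'E'
from h import *
T=tool();Rt,p=T
t=onz('wrist',(292.9,159.7),.076,T);print(t)
t=np.array([(t[0]+.569)/2,(t[1]-.265)/2,0.041]);print(t,(Rt.T@(t-p)*1000).round(1))
E
```

```text
[ 0.56868474 -0.2659234   0.076     ]
[ 0.56884237 -0.2654617   0.041     ] [ 18.6  37.4 189.8]
```

servo_tool([
  {"grip": 0, "x": 9.3, "y": 18.7, "z": 0, "roll": 0},
  {"grip": 0, "x": 9.3, "y": 18.7, "z": 20, "roll": 0},
  {"grip": 0, "x": 0, "y": 0, "z": 35, "roll": 0},
  {"grip": 0, "x": 0, "y": 0, "z": 35, "roll": 0},
  {"grip": 0, "x": 0, "y": 0, "z": 0, "roll": 0},
])

```text
clock: 2.65
tcp_pos: [0.5651, -0.2626, 0.1335]
orientation: [-0.006, 0.672, 0.74, -0.001]
wrist_force: [-1.3, 1.3, -1.6]
finger_gap: 0.0854
grip_force: 0.0
```

```bash
python3 - <<'E'
from h import *
T=tool();print(T[1]);im=pic('wrist','w2.png')
for x in red(im)[1]:print(x,onz('wrist',x[2],.05,T))
E
```

```text
[ 0.56511041 -0.26260461  0.1334894 ]
(1, [396, 49, 97, 62, 4630], [444.8, 79.3]) [ 0.71485103 -0.14246276  0.05      ]
(4, [241, 172, 43, 59, 1999], [262.3, 200.9]) [ 0.56904277 -0.26495946  0.05      ]
(6, [20, 220, 4, 5, 17], [21.6, 221.9]) [ 0.32060182 -0.3154181   0.05      ]
```

View pics/w2.png

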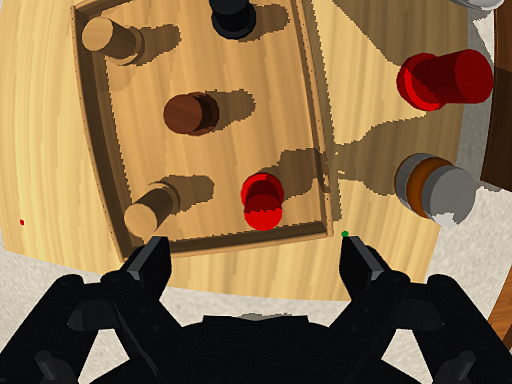

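The wrist view shows the red hub at (262,201), centred between the fingers, with the pale hub at (150,208) clear of the left finger.

servo_tool([
  {"grip": 0, "x": 0, "y": 0, "z": 0, "roll": 0},
  {"grip": 0, "x": 0, "y": 0, "z": 30, "roll": 0},
  {"grip": 0, "x": 0, "y": 0, "z": 30, "roll": 0},
  {"grip": 0, "x": 0, "y": 0, "z": 20, "roll": 0},
  {"grip": 0, "x": 0, "y": 0, "z": 10, "roll": 0},
])

```text
clock: 3.12
tcp_pos: [0.5694, -0.2662, 0.0515]
orientation: [0.0, 0.672, 0.74, 0.0]
wrist_force: [-0.2, 0.0, 0.5]
finger_gap: 0.0857
grip_force: 0.0
```

servo_tool([
  {"grip": 0, "x": 0, "y": 0, "z": 5, "roll": 0},
  {"grip": 0, "x": 0, "y": 0, "z": 4, "roll": 0},
  {"grip": 0, "x": 0, "y": 0, "z": 0, "roll": 0},
  {"grip": 0, "x": 0, "y": 0, "z": 0, "roll": 0},
])

```text
clock: 3.45
tcp_pos: [0.5702, -0.2664, 0.044]
orientation: [0.001, 0.672, 0.741, 0.0]
wrist_force: [-0.6, 0.7, 0.6]
finger_gap: 0.0851
grip_force: 0.0
```

servo_tool([
  {"grip": 1, "x": 0, "y": 0, "z": 0, "roll": 0},
  {"grip": 1, "x": 0, "y": 0, "z": 0, "roll": 0},
  {"grip": 1, "x": 0, "y": 0, "z": 0, "roll": 0},
  {"grip": 1, "x": 0, "y": 0, "z": 0, "roll": 0},
  {"grip": 1, "x": 0, "y": 0, "z": 0, "roll": 0},
], grip_force=30)

```text
clock: 3.87
tcp_pos: [0.5693, -0.2656, 0.0425]
orientation: [0.0, 0.672, 0.741, 0.0]
wrist_force: [0.4, -0.0, 1.0]
finger_gap: 0.0273
grip_force: 31.9
```

servo_tool([
  {"grip": 1, "x": 0, "y": 0, "z": 0, "roll": 0},
  {"grip": 1, "x": 0, "y": 0, "z": 0, "roll": 0},
  {"grip": 1, "x": 0, "y": 0, "z": 0, "roll": 0},
])

```text
clock: 4.12
tcp_pos: [0.5693, -0.2657, 0.0425]
orientation: [0.0, 0.672, 0.741, -0.0]
wrist_force: [-0.1, -0.1, 1.8]
finger_gap: 0.027
grip_force: 31.7
```

servo_tool([
  {"grip": 1, "x": 0, "y": 0, "z": -10, "roll": 0},
  {"grip": 1, "x": 0, "y": 0, "z": -25, "roll": 0},
  {"grip": 1, "x": 0, "y": 0, "z": -35, "roll": 0},
  {"grip": 1, "x": 0, "y": 0, "z": -30, "roll": 0},
  {"grip": 1, "x": 20, "y": -3, "z": -10, "roll": 0},
])

```text
clock: 4.53
tcp_pos: [0.5671, -0.25, 0.1579]
orientation: [0.005, 0.673, 0.74, 0.0]
wrist_force: [1.6, -0.2, -0.1]
finger_gap: 0.0275
grip_force: 31.6
```

servo_tool([
  {"grip": 1, "x": 37, "y": -7, "z": 0, "roll": 0},
  {"grip": 1, "x": 37, "y": -7, "z": 0, "roll": 0},
  {"grip": 1, "x": 37, "y": -7, "z": 0, "roll": 0},
  {"grip": 1, "x": 37, "y": -7, "z": 0, "roll": 0},
  {"grip": 1, "x": 37, "y": -7, "z": 0, "roll": 0},
])

```text
clock: 4.95
tcp_pos: [0.5105, -0.0639, 0.1529]
orientation: [0.0, 0.672, 0.741, 0.0]
wrist_force: [1.5, 0.2, -0.2]
finger_gap: 0.0272
grip_force: 31.6
```

servo_tool([
  {"grip": 1, "x": 37, "y": -7, "z": 0, "roll": 0},
  {"grip": 1, "x": 37, "y": -7, "z": 0, "roll": 0},
  {"grip": 1, "x": 37, "y": -7, "z": 0, "roll": 0},
  {"grip": 1, "x": 37, "y": -7, "z": 0, "roll": 0},
  {"grip": 1, "x": 37, "y": -7, "z": 0, "roll": 0},
])

```text
clock: 5.37
tcp_pos: [0.4576, 0.1169, 0.153]
orientation: [0.0, 0.672, 0.741, 0.0]
wrist_force: [0.5, 0.6, -0.1]
finger_gap: 0.0273
grip_force: 31.6
```

servo_tool([
  {"grip": 1, "x": 15, "y": -7, "z": 0, "roll": 0},
  {"grip": 1, "x": 0, "y": 0, "z": 0, "roll": 0},
  {"grip": 1, "x": 0, "y": 0, "z": 0, "roll": 0},
  {"grip": 1, "x": 0, "y": 0, "z": 0, "roll": 0},
])

```text
clock: 5.7
tcp_pos: [0.4505, 0.1292, 0.1527]
orientation: [0.0, 0.672, 0.741, 0.0]
wrist_force: [0.3, 0.6, 0.2]
finger_gap: 0.0274
grip_force: 31.6
```

```bash
python3 - <<'E'
from h import *
T=tool();print(T);im=pic('wrist','w3.png');np.savez('w3.npz',R=T[0],p=T[1])
cv2.imwrite('pics/w3.png',cv2.resize(im,(768,576)))
for x in red(im)[1]:print(x)
E
```

```text
(array([[-9.75256047e-02,  9.95232604e-01,  9.06188541e-04],
       [ 9.95232895e-01,  9.75260021e-02, -4.05089533e-04],
       [-4.91535257e-04,  8.62362043e-04, -9.99999507e-01]]), array([0.45051449, 0.12923673, 0.15267287]))
(1, [135, 74, 6, 7, 36], [137.5, 77.3])
(2, [175, 187, 7, 8, 37], [177.6, 190.4])
(3, [223, 198, 65, 103, 5501], [255.0, 249.6])
```

View pics/w3.png

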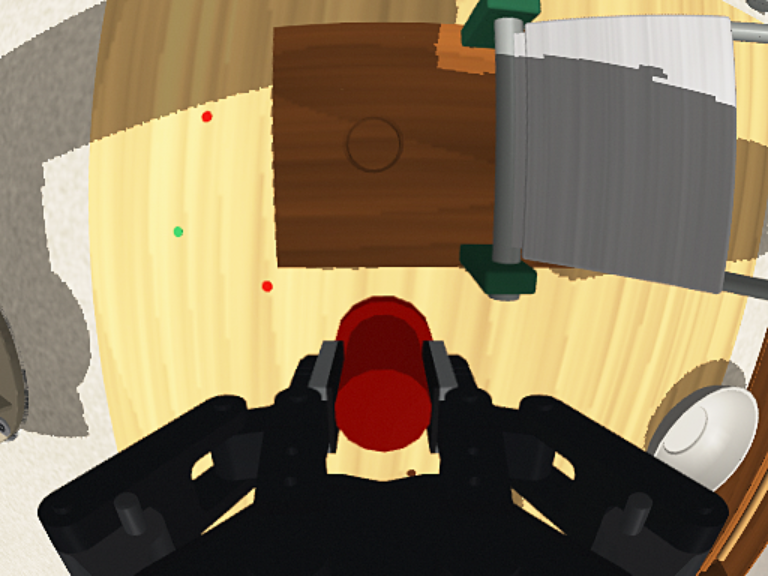

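The wrist view shows the hub held upright at (255,250). The seat circle is centred near (249,96) in original pixels, the hinge barrel is to the right, and the bed is aligned with the picture.

```bash
python3 - <<'E'
from h import *
d=np.load('w3.npz');T=(d['R'],d['p'])
im=cv2.imread('pics/w3.png')
q=lambda u,v:((u+.5)/1.5-.5,(v+.5)/1.5-.5)
for s in((374,144.5),(346,144.5),(402,144.5),(374,117),(374,172)):print(onz('wrist',q(*s),.03,T).round(4))
s=onz('wrist',q(374,144.5),.03,T)
print('off',(T[0].T@(s-T[1])*1000).round(1))
a,b=onz('wrist',q(274,27),.03,T),onz('wrist',q(278,266),.03,T);print(a,b,np.degrees(np.arctan2(*(b-a)[:2])))
h=[onz('wrist',q(*u),.098,T) for u in((510,20),(510,295))];print('hinge',h)
# hub held: red in hand
print('hubtop',onz('wrist',q(383,410),.183,T))
E
```

```text
[0.4364 0.2084 0.03  ]
[0.4201 0.2069 0.03  ]
[0.4527 0.21   0.03  ]
[0.4348 0.2247 0.03  ]
[0.438  0.1921 0.03  ]
off [ 80.2  -6.4 122.6]
[0.36905496 0.27786697 0.03      ] [0.38408948 0.13000327 0.03      ] 174.19422013609778
hinge [array([0.49296289, 0.27157182, 0.098     ]), array([0.5083582 , 0.14358285, 0.098     ])]
hubtop [0.44943871 0.12821759 0.183     ]
```

servo_tool([
  {"grip": 1, "x": 30, "y": -2, "z": 0, "roll": 0},
  {"grip": 1, "x": 30, "y": -2, "z": 0, "roll": 0},
  {"grip": 1, "x": 21, "y": -1.2, "z": 0, "roll": 0},
  {"grip": 1, "x": 0, "y": 0, "z": 30, "roll": 0},
  {"grip": 1, "x": 0, "y": 0, "z": 20, "roll": 0},
])

```text
clock: 6.17
tcp_pos: [0.4384, 0.2099, 0.1019]
orientation: [0.001, 0.672, 0.741, 0.001]
wrist_force: [-0.4, -0.2, -0.6]
finger_gap: 0.0268
grip_force: 31.6
```

servo_tool([
  {"grip": 1, "x": 0, "y": 0, "z": 20, "roll": 0},
  {"grip": 1, "x": 0, "y": 0, "z": 8, "roll": 0},
  {"grip": 1, "x": 0, "y": 0, "z": 0, "roll": 0},
  {"grip": 1, "x": 0, "y": 0, "z": 0, "roll": 0},
])

```text
clock: 6.5
tcp_pos: [0.4374, 0.2089, 0.0744]
orientation: [-0.0, 0.672, 0.74, -0.0]
wrist_force: [0.2, -0.0, -0.7]
finger_gap: 0.0273
grip_force: 31.6
```

```bash
python3 - <<'E'
from h import *
T=tool();print(T[1], 'target tcp ~', T[0].shape)
d=np.load('w3.npz');print((T[0].T@(T[1]-d['p'])*1000).round(1))
t=pic('top');s=pic('side')
A=cv2.resize(t[190:260,155:225],(420,420),interpolation=2);B=cv2.resize(s[120:190,190:260],(420,420),interpolation=2)
cv2.imwrite('pics/e.png',B)
for n,i in(('top',t),('side',s)):print(n,red(i)[1])
E
```

```text
[0.4374472  0.20893728 0.07440071] target tcp ~ (3, 3)
[80.6 -5.3 78.3]
top [(1, [281, 137, 15, 19, 200], [288.8, 146.2]), (2, [161, 157, 34, 6, 110], [178.8, 159.3]), (3, [448, 169, 10, 4, 19], [452.8, 170.3]), (4, [366, 179, 19, 16, 164], [375.5, 186.2])]
side [(1, [269, 111, 9, 15, 50], [273.0, 117.3]), (2, [218, 145, 12, 19, 152], [223.5, 154.5]), (3, [310, 201, 19, 34, 466], [319.5, 217.4]), (4, [271, 289, 23, 44, 765], [282.3, 311.0])]
```

Insert slowly, watching the force.

servo_tool([
  {"grip": 1, "x": 0, "y": 0, "z": 5, "roll": 0},
  {"grip": 1, "x": 0, "y": 0, "z": 4, "roll": 0},
  {"grip": 1, "x": 0, "y": 0, "z": 3, "roll": 0},
  {"grip": 1, "x": 0, "y": 0, "z": 0, "roll": 0},
])

```text
clock: 6.93
tcp_pos: [0.4365, 0.2096, 0.0618]
orientation: [-0.0, 0.672, 0.741, -0.0]
wrist_force: [0.1, 0.4, -0.0]
finger_gap: 0.0272
grip_force: 31.6
```

servo_tool([
  {"grip": 1, "x": 0, "y": 0, "z": 4, "roll": 0},
  {"grip": 1, "x": 0, "y": 0, "z": 4, "roll": 0},
  {"grip": 1, "x": 0, "y": 0, "z": 2, "roll": 0},
  {"grip": 1, "x": 0, "y": 0, "z": 0, "roll": 0},
])

```text
clock: 7.27
tcp_pos: [0.4364, 0.2096, 0.0515]
orientation: [-0.0, 0.672, 0.741, -0.001]
wrist_force: [-0.3, 0.1, -0.6]
finger_gap: 0.0274
grip_force: 31.6
```

servo_tool([
  {"grip": 1, "x": 0, "y": 0, "z": 1, "roll": 0},
  {"grip": 1, "x": 0, "y": 0, "z": 1, "roll": 0},
  {"grip": 1, "x": 0, "y": 0, "z": 0, "roll": 0},
])

```text
clock: 7.52
tcp_pos: [0.437, 0.2098, 0.0505]
orientation: [0.0, 0.672, 0.741, 0.0]
wrist_force: [-0.1, -0.5, 0.9]
finger_gap: 0.027
grip_force: 31.7
```

servo_tool([
  {"grip": 1, "x": 0, "y": 0, "z": 1, "roll": 0},
  {"grip": 1, "x": 0, "y": 0, "z": 0, "roll": 0},
  {"grip": 1, "x": 0, "y": 0, "z": 0, "roll": 0},
])

```text
clock: 7.77
tcp_pos: [0.4372, 0.2098, 0.0504]
orientation: [0.0, 0.672, 0.741, 0.0]
wrist_force: [-4.3, -1.5, 9.2]
finger_gap: 0.0271
grip_force: 32.5
```

Contact at the expected height (TCP z 0.0504, 9 N): the flange lies on the bed. I release and rise.

servo_tool([
  {"grip": 0.4, "x": 0, "y": 0, "z": -1, "roll": 0},
  {"grip": 0.4, "x": 0, "y": 0, "z": 0, "roll": 0},
  {"grip": 0.4, "x": 0, "y": 0, "z": 0, "roll": 0},
  {"grip": 0.4, "x": 0, "y": 0, "z": 0, "roll": 0},
  {"grip": 0.4, "x": 0, "y": 0, "z": -5, "roll": 0},
])

```text
clock: 8.18
tcp_pos: [0.4362, 0.2095, 0.0544]
orientation: [-0.0, 0.672, 0.741, -0.001]
wrist_force: [-0.6, -0.3, -0.0]
finger_gap: 0.0512
grip_force: 0.0
```

servo_tool([
  {"grip": 0.4, "x": 0, "y": 0, "z": -20, "roll": 0},
  {"grip": 0.4, "x": 0, "y": 0, "z": -35, "roll": 0},
  {"grip": 0.4, "x": 0, "y": 0, "z": -35, "roll": 0},
  {"grip": 0.4, "x": 0, "y": 0, "z": -40, "roll": 0},
  {"grip": 0.4, "x": 0, "y": 0, "z": -40, "roll": 0},
])

```text
clock: 8.6
tcp_pos: [0.4362, 0.2095, 0.227]
orientation: [-0.0, 0.672, 0.741, -0.0]
wrist_force: [0.6, 0.6, 0.3]
finger_gap: 0.0514
grip_force: 0.0
```

servo_tool([
  {"grip": 0.4, "x": -20, "y": 0, "z": -35, "roll": 0},
  {"grip": 0.4, "x": -30, "y": 0, "z": 0, "roll": 0},
  {"grip": 0.4, "x": -30, "y": 20, "z": 0, "roll": 0},
  {"grip": 0.4, "x": 0, "y": 40, "z": 0, "roll": 0},
  {"grip": 0.4, "x": 0, "y": 0, "z": 0, "roll": 0},
])

```text
clock: 9.02
tcp_pos: [0.5101, 0.1345, 0.2587]
orientation: [0.001, 0.673, 0.74, 0.001]
wrist_force: [0.9, 1.1, -0.3]
finger_gap: 0.0508
grip_force: 0.0
```

servo_tool([
  {"grip": 0.4, "x": 0, "y": 0, "z": 0, "roll": 0},
  {"grip": 0.4, "x": 0, "y": 0, "z": 0, "roll": 0},
])

```text
clock: 9.18
tcp_pos: [0.504, 0.1359, 0.2598]
orientation: [-0.001, 0.672, 0.741, -0.001]
wrist_force: [-0.8, 0.4, -0.3]
finger_gap: 0.0513
grip_force: 0.0
```

```bash
python3 - <<'E'
from h import *
T=tool();print(T);im=pic('wrist');np.savez('w4.npz',R=T[0],p=T[1])
cv2.imwrite('pics/w4.png',cv2.resize(im,(768,576)))
for x in red(im)[1]:print(x)
E
```

```text
(array([[-9.73655156e-02,  9.95247041e-01, -1.81202366e-03],
       [ 9.95248691e-01,  9.73653597e-02, -1.74256781e-04],
       [ 2.99978995e-06, -1.82038078e-03, -9.99998343e-01]]), array([0.50399908, 0.13591597, 0.25979634]))
(1, [401, 31, 22, 142, 2401], [412.2, 101.0])
(2, [130, 87, 4, 5, 18], [131.5, 89.2])
(3, [188, 87, 35, 30, 849], [205.3, 101.1])
(4, [158, 169, 6, 6, 21], [160.5, 171.6])
(9, [353, 320, 24, 36, 458], [363.3, 336.6])
```

View pics/w4.png

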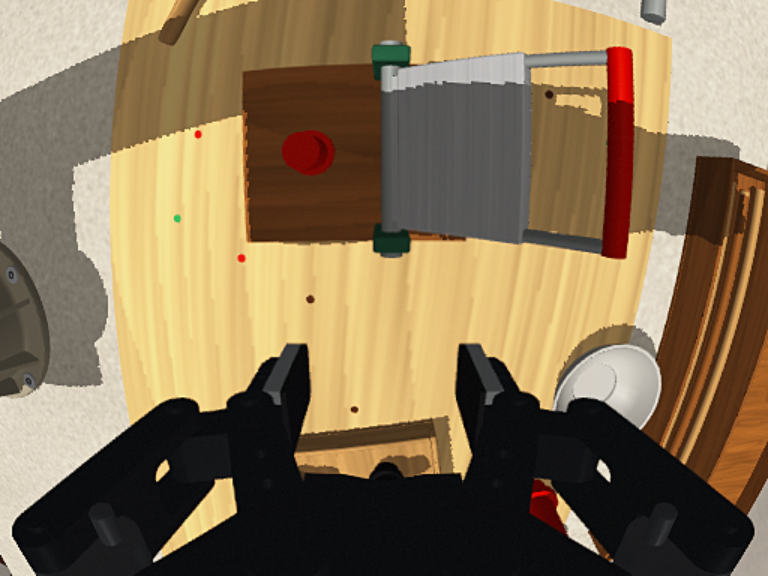

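The hub stands in the seat at (205,101) in original pixels, and the plate is still on its rest. The handle bar spans rows 31–173 at column 412. Everything else is undisturbed.

```bash
python3 - <<'E'
from h import *
d=np.load('w4.npz');T=(d['R'],d['p'])
q=lambda u,v:((u+.5)/1.5-.5,(v+.5)/1.5-.5)
e1,e2=[onz('wrist',q(*u),.195,T) for u in((620,49),(615,257))]
c=(e1+e2)/2;print(e1,e2,c,np.linalg.norm(e1-e2),np.degrees(np.arctan2(*(e2-e1)[:2])))
print(onz('wrist',(412.2,101),.197,T),(T[0].T@(c-T[1])*1000).round(1))
print('hubtop',onz('wrist',q(317,152),.084,T),'seat bed',.4364,.2086)
E
```

```text
[0.60880844 0.28156319 0.195     ] [0.62014407 0.17350326 0.195     ] [0.61447625 0.22753322 0.195     ] 0.10865285855119146 174.01150244933794
[0.61150158 0.22707562 0.197     ] [ 80.4 119.   64.6]
hubtop [0.44847816 0.20905679 0.084     ] seat bed 0.4364 0.2086
```

```bash
python3 - <<'E'
from h import *
im=pic('wrist')
c=im[75:130,175:235].astype(float)*1.8
A=cv2.resize(np.clip(c,0,255).astype(np.uint8),None,fx=7,fy=7,interpolation=0)
s=pic('side');B=cv2.resize(s[125:185,200:265],None,fx=7,fy=7,interpolation=2)
h=max(len(A),len(B));o=np.zeros((h,A.shape[1]+B.shape[1],3),np.uint8);o[:len(A),:A.shape[1]]=A;o[:len(B),A.shape[1]:]=B[:,:];o=o[:600,:800]
cv2.imwrite('pics/f.png',o);print(o.shape,A.shape)
print([x for x in red(s)[1]])
E
```

```text
(420, 800, 3) (385, 420, 3)
[(1, [268, 110, 9, 16, 48], [272.4, 116.3]), (2, [219, 150, 11, 18, 143], [223.6, 159.1]), (3, [310, 201, 19, 34, 466], [319.5, 217.4]), (4, [271, 289, 23, 44, 765], [282.3, 311.0])]
```

View pics/f.png

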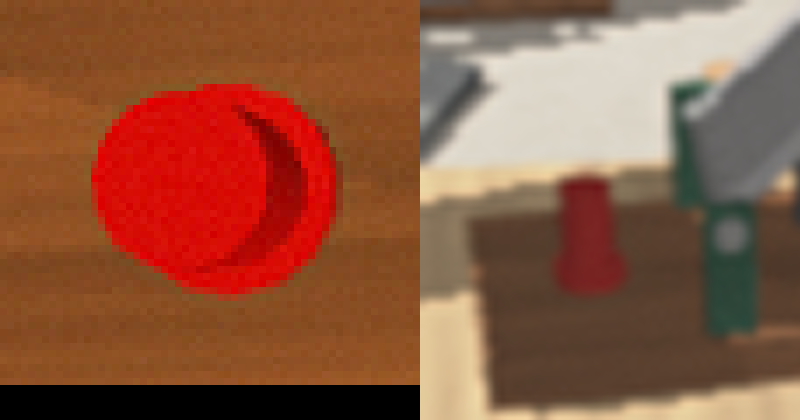

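The crop shows the hub upright, its top disc displaced outward as perspective expects and its flange on the bed. On to the handle.

servo_tool([
  {"grip": 0.4, "x": 20, "y": 30, "z": 0, "roll": 0},
  {"grip": 0.4, "x": 20, "y": 30, "z": 0, "roll": 0},
  {"grip": 0.4, "x": 20, "y": 30, "z": 0, "roll": 0},
  {"grip": 0.4, "x": 20.4, "y": 29.5, "z": 0, "roll": 0},
  {"grip": 0.4, "x": 0, "y": 0, "z": 0, "roll": 0},
])

```text
clock: 9.75
tcp_pos: [0.6186, 0.2316, 0.2574]
orientation: [-0.0, 0.671, 0.742, 0.0]
wrist_force: [-0.3, -0.9, -1.6]
finger_gap: 0.051
grip_force: 0.0
```

servo_tool([
  {"grip": 0.4, "x": 0, "y": 0, "z": 20, "roll": 0},
  {"grip": 0.4, "x": 0, "y": 0, "z": 25, "roll": 0},
  {"grip": 0.4, "x": 0, "y": 0, "z": 20, "roll": 0},
  {"grip": 0.4, "x": 0, "y": 0, "z": 12, "roll": 0},
  {"grip": 0.4, "x": 0, "y": 0, "z": 6, "roll": 0},
])

```text
clock: 10.17
tcp_pos: [0.6133, 0.2277, 0.1755]
orientation: [-0.001, 0.671, 0.741, -0.001]
wrist_force: [-0.0, 0.0, 0.7]
finger_gap: 0.0513
grip_force: 0.0
```

servo_tool([
  {"grip": 0.4, "x": 0, "y": 0, "z": 0, "roll": 0},
  {"grip": 0.4, "x": 0, "y": 0, "z": 0, "roll": 0},
  {"grip": 0.4, "x": 0, "y": 0, "z": 0, "roll": 0},
])

```text
clock: 10.42
tcp_pos: [0.616, 0.2279, 0.179]
orientation: [0.001, 0.672, 0.741, 0.001]
wrist_force: [-0.1, 0.6, 0.4]
finger_gap: 0.051
grip_force: 0.0
```

```bash
python3 - <<'E'
from h import *
T=tool();im=pic('wrist');print(T[1])
for x in red(im)[1]:print(x,(T[0].T@(onz('wrist',x[2],.197,T)-T[1])*1000).round(1))
E
```

```text
[0.61601232 0.22787962 0.17901074]
(1, [237, 141, 33, 180, 5222], [253.4, 226.4]) [ 16.1  -2.  -18. ]
(2, [33, 156, 4, 5, 17], [34.2, 158.1]) [  50.3 -115.4  -18.3]
(3, [57, 164, 52, 44, 1462], [83.0, 185.7]) [ 35.3 -84.7 -18.2]
(4, [68, 241, 4, 5, 17], [69.6, 243.1]) [   3.8 -100.3  -18.2]
```

servo_tool([
  {"grip": 0.4, "x": 0, "y": -1, "z": 3, "roll": 0},
  {"grip": 0.7, "x": 0, "y": 0, "z": 0, "roll": 0},
  {"grip": 1, "x": 0, "y": 0, "z": 0, "roll": 0},
  {"grip": 1, "x": 0, "y": 0, "z": 0, "roll": 0},
  {"grip": 1, "x": 0, "y": 0, "z": 0, "roll": 0},
], grip_force=45)

```text
clock: 10.88
tcp_pos: [0.6151, 0.2276, 0.1745]
orientation: [0.0, 0.672, 0.741, 0.0]
wrist_force: [1.1, 0.8, 0.1]
finger_gap: 0.0124
grip_force: 43.7
```

servo_tool([
  {"grip": 1, "x": 0, "y": 0, "z": 0, "roll": 0},
  {"grip": 1, "x": 0, "y": 0, "z": 0, "roll": 0},
  {"grip": 1, "x": 0, "y": 0, "z": 0, "roll": 0},
  {"grip": 1, "x": 0, "y": 0, "z": 0, "roll": 0},
])

```text
clock: 11.22
tcp_pos: [0.615, 0.2275, 0.1745]
orientation: [0.0, 0.672, 0.741, 0.0]
wrist_force: [1.7, -0.5, 2.5]
finger_gap: 0.013
grip_force: 43.8
```

```bash
python3 - <<'E'
from h import *
T=tool();s=env.get_state();print(T[1],s['wrist_force'],s['ft_torque'],s['finger_gap'],s['grip_force'])
np.savez('g.npz',R=T[0],p=T[1])
r=155;th=np.linspace(2.4,1.571,16)
P=np.c_[-r*np.cos(th),r*np.sin(th)];print(np.diff(P,axis=0).round(1).tolist(),np.degrees(np.arctan2(T[0][0,1],T[0][1,1])))
E
```

```text
[0.61504549 0.22752951 0.17451755] [ 1.67427189 -0.54227107  2.4505223 ] [-0.00580866 -0.37205239  0.01747109] 0.012995069855663548 43.80007445812225
[[-6.0, 6.2], [-6.3, 5.8], [-6.6, 5.5], [-6.9, 5.1], [-7.2, 4.7], [-7.4, 4.3], [-7.6, 3.9], [-7.8, 3.5], [-8.0, 3.0], [-8.2, 2.6], [-8.3, 2.1], [-8.4, 1.6], [-8.5, 1.2], [-8.5, 0.7], [-8.6, 0.2]] 84.40836751550295
```

servo_tool([
  {"grip": 1, "x": 0, "y": -3, "z": -3.2, "roll": 0},
  {"grip": 1, "x": 0, "y": -3, "z": -3, "roll": 0},
  {"grip": 1, "x": 0, "y": -6.3, "z": -5.8, "roll": 0},
  {"grip": 1, "x": 0, "y": -6.6, "z": -5.5, "roll": 0},
  {"grip": 1, "x": 0, "y": 0, "z": 0, "roll": 0},
])

```text
clock: 11.63
tcp_pos: [0.5953, 0.2256, 0.1937]
orientation: [0.001, 0.672, 0.741, 0.001]
wrist_force: [4.0, -1.0, 2.7]
finger_gap: 0.0125
grip_force: 44.8
```

servo_tool([
  {"grip": 1, "x": 0, "y": -6.9, "z": -5.1, "roll": 0},
  {"grip": 1, "x": 0, "y": -7.2, "z": -4.7, "roll": 0},
  {"grip": 1, "x": 0, "y": -7.4, "z": -4.3, "roll": 0},
  {"grip": 1, "x": 0, "y": -7.6, "z": -3.9, "roll": 0},
  {"grip": 1, "x": 0, "y": 0, "z": 0, "roll": 0},
])

```text
clock: 12.05
tcp_pos: [0.5673, 0.2228, 0.212]
orientation: [0.001, 0.672, 0.741, 0.001]
wrist_force: [5.4, -0.5, 6.5]
finger_gap: 0.0124
grip_force: 45.2
```

servo_tool([
  {"grip": 1, "x": 0, "y": -7.8, "z": -3.5, "roll": 0},
  {"grip": 1, "x": 0, "y": -8, "z": -3, "roll": 0},
  {"grip": 1, "x": 0, "y": -8.2, "z": -2.6, "roll": 0},
  {"grip": 1, "x": 0, "y": -4, "z": -1, "roll": 0},
  {"grip": 1, "x": 0, "y": 0, "z": 0, "roll": 0},
])

```text
clock: 12.47
tcp_pos: [0.5399, 0.2201, 0.222]
orientation: [0.002, 0.672, 0.741, 0.002]
wrist_force: [3.8, -0.6, 9.8]
finger_gap: 0.0122
grip_force: 46.5
```

servo_tool([
  {"grip": 1, "x": 0, "y": 0, "z": 0, "roll": 0},
  {"grip": 1, "x": 0, "y": 0, "z": 0, "roll": 0},
])

```text
clock: 12.63
tcp_pos: [0.5404, 0.2202, 0.2219]
orientation: [0.001, 0.672, 0.741, 0.002]
wrist_force: [4.0, -0.5, 11.4]
finger_gap: 0.0126
grip_force: 46.6
```

```bash
python3 - <<'E'
from h import *
T=tool();g=np.load('g.npz');s=env.get_state();print((g['R'].T@(T[1]-g['p'])*1000).round(1),T[1],s['wrist_force'],s['ft_torque'])
im=pic('side');print(red(im)[1]);im=pic('top');print(red(im)[1])
E
```

```text
[ -0.  -74.9 -47.4] [0.54042127 0.22017742 0.2218779 ] [ 4.04278394 -0.49703342 11.41743592] [-0.19830296 -0.86516892  0.01591162]
[(1, [249, 100, 6, 15, 36], [251.9, 106.8]), (2, [219, 150, 11, 18, 142], [223.6, 158.8]), (3, [310, 201, 19, 34, 467], [319.5, 217.4]), (4, [271, 289, 23, 44, 765], [282.3, 311.0])]
[(1, [281, 137, 15, 19, 201], [288.8, 146.2]), (2, [448, 169, 9, 4, 18], [452.3, 170.3]), (3, [182, 176, 13, 5, 47], [188.2, 178.1]), (4, [366, 179, 19, 16, 165], [375.5, 186.2])]
```

servo_tool([
  {"grip": 1, "x": 0, "y": -8.3, "z": -2.4, "roll": 0},
  {"grip": 1, "x": 0, "y": -8, "z": -1.8, "roll": 0},
  {"grip": 1, "x": 0, "y": -8, "z": -1, "roll": 0},
  {"grip": 1, "x": 0, "y": -6, "z": -0.4, "roll": 0},
  {"grip": 1, "x": 0, "y": -2, "z": 0, "roll": 0},
])

```text
clock: 13.15
tcp_pos: [0.5065, 0.2168, 0.2261]
orientation: [0.0, 0.672, 0.741, 0.0]
wrist_force: [2.4, -1.0, 5.7]
finger_gap: 0.0124
grip_force: 47.1
```

servo_tool([
  {"grip": 1, "x": 0, "y": 0, "z": 0, "roll": 0},
  {"grip": 1, "x": 0, "y": 0, "z": 0, "roll": 0},
  {"grip": 1, "x": 0, "y": 0, "z": 0, "roll": 0},
])

```text
clock: 13.4
tcp_pos: [0.5072, 0.2169, 0.2261]
orientation: [0.001, 0.672, 0.741, 0.0]
wrist_force: [3.2, -1.4, 6.6]
finger_gap: 0.0127
grip_force: 47.2
```

```bash
python3 - <<'E'
from h import *
T=tool();g=np.load('g.npz');s=env.get_state();print((g['R'].T@(T[1]-g['p'])*1000).round(1),T[1],s['wrist_force'],s['ft_torque'])
im=pic('side');print(red(im)[1])
cv2.imwrite('pics/h.png',cv2.resize(im[60:200,180:320],(560,560),interpolation=2))
E
```

```text
[-1.000e-01 -1.083e+02 -5.170e+01] [0.50723174 0.21692075 0.22609957] [ 3.23751166 -1.37218274  6.58525823] [-0.17171849 -0.96019127  0.03386601]
[(1, [239, 99, 6, 15, 42], [241.6, 106.0]), (2, [219, 150, 11, 18, 146], [223.6, 158.9]), (3, [310, 201, 19, 34, 466], [319.5, 217.4]), (4, [271, 289, 23, 44, 765], [282.3, 311.0])]
```

View pics/h.png

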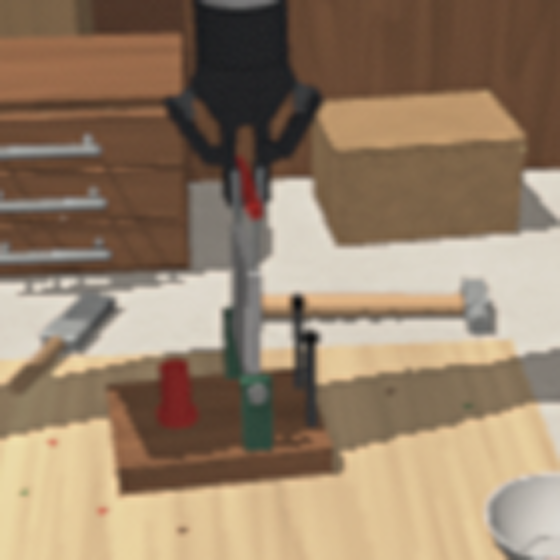

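The side view shows the plate almost upright, gripped at the handle at (242,106), with the hub upright in the seat. Last 6 mm next.

servo_tool([
  {"grip": 1, "x": 0, "y": -3, "z": -0.4, "roll": 0},
  {"grip": 1, "x": 0, "y": -2, "z": -0.2, "roll": 0},
  {"grip": 1, "x": 0, "y": -1, "z": 0, "roll": 0},
  {"grip": 1, "x": 0, "y": 0, "z": 0, "roll": 0},
  {"grip": 1, "x": 0, "y": 0, "z": 0, "roll": 0},
])

```text
clock: 13.87
tcp_pos: [0.4999, 0.2162, 0.2261]
orientation: [-0.0, 0.672, 0.741, -0.001]
wrist_force: [0.4, -1.4, 6.2]
finger_gap: 0.0125
grip_force: 47.3
```

servo_tool([
  {"grip": 1, "x": 0, "y": 0, "z": 0, "roll": 0},
  {"grip": 1, "x": 0, "y": 0, "z": 0, "roll": 0},
  {"grip": 1, "x": 0, "y": 0, "z": 0, "roll": 0},
])

```text
clock: 14.12
tcp_pos: [0.5, 0.2162, 0.2261]
orientation: [-0.0, 0.672, 0.741, -0.001]
wrist_force: [0.1, -1.5, 6.4]
finger_gap: 0.0121
grip_force: 47.3
```

```bash
python3 - <<'E'
from h import *
T=tool();g=np.load('g.npz');s=env.get_state();print((g['R'].T@(T[1]-g['p'])*1000).round(1),T[1],s['wrist_force'],s['finger_gap'],np.abs(s['qvel']).max())
w=np.load('w3.npz')
px=np.array([.9949,.1005]);print('rel hinge along press x (mm)',((T[1][:2]-np.array([.4366,.2092]))@px-.065)*1000)
im=pic('wrist');Tm=T
print([(x,onz('wrist',x[2],.245,T).round(4)) for x in red(im)[1]])
E
```

```text
[-1.000e-01 -1.155e+02 -5.170e+01] [0.50002517 0.21619047 0.22612737] [ 0.14228976 -1.452363    6.41257806] 0.012085169886463387 0.0019730447720930503
rel hinge along press x (mm) -1.1957548285221609
[((1, [238, 141, 34, 180, 5351], [254.8, 225.5]), array([0.4971, 0.2329, 0.245 ])), ((2, [120, 146, 4, 5, 18], [121.5, 148.2]), array([0.4345, 0.2626, 0.245 ])), ((3, [179, 154, 39, 40, 1108], [198.0, 173.6]), array([0.4705, 0.2541, 0.245 ])), ((4, [154, 231, 5, 5, 19], [155.8, 233.2]), array([0.4513, 0.2238, 0.245 ]))]
```

Both estimates put it about 1 mm past upright, so I nudge back 1 mm and settle.

servo_tool([
  {"grip": 1, "x": 0, "y": 1.1, "z": 0, "roll": 0},
  {"grip": 1, "x": 0, "y": 0, "z": 0, "roll": 0},
  {"grip": 1, "x": 0, "y": 0, "z": 0, "roll": 0},
  {"grip": 1, "x": 0, "y": 0, "z": 0, "roll": 0},
  {"grip": 1, "x": 0, "y": 0, "z": 0, "roll": 0},
])

```text
clock: 14.58
tcp_pos: [0.5012, 0.2163, 0.2261]
orientation: [-0.0, 0.672, 0.741, -0.001]
wrist_force: [1.1, -2.2, 7.1]
finger_gap: 0.0124
grip_force: 47.3
```

```bash
python3 - <<'E'
from h import *
T=tool();g=np.load('g.npz');print((g['R'].T@(T[1]-g['p'])*1000).round(1))
print(red(pic('side'))[1][:2]);print(env.hand_in())
E
```

```text
[-1.000e-01 -1.144e+02 -5.170e+01]
[(1, [237, 99, 6, 16, 40], [239.9, 106.5]), (2, [219, 150, 11, 18, 146], [223.6, 158.9])]
the job is handed in; nothing more can be done
None
```

I handed the job in at about 14.6 s: the red hub stands foot down, fully home in the seat, and the plate is held still within about 1 mm of its balance point by my estimate, with the handle still gripped; hand-in returned no verdict.

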